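# Seat a memory module and tug-test its latches

### The job

On the laptop repair bench a small mainboard lies on an open test stand. Take the tall memory module with the finned metal heat spreader out of the rack, stand it in the slot whose two end latches hang open, and press it straight down, without forcing it, until it is fully home and both latches have swung shut. Then tug it straight up with about 12 newtons, holding that pull for about a second, to prove that both latches retain it, and let go of it there, leaving everything else on the bench where it is.

Things in the scene. Friction and masses are not known exactly. Their poses are not given: they have to be found in the camera images.
- module_mid (a point): centre (half-way up) of the memory module to fit: upright card 133 mm long (own y), 46 mm tall (z up), 60 g, 8 mm thick (own x) over its finned metal heat spreader, which covers 9 to 46 mm above the lower edge, over the middle 118 mm. Starts upright in a rack groove, spreader resting on the rack's bars 14 mm above the bench, within 40 degrees of the slot's direction.
- module_edge (a point): middle of that module's lower edge, 23 mm below module_mid: bare card 3 mm thick, with a key notch 6 mm wide and 5 mm high centred 8 mm towards its own +y. Each short end of the card has a notch 5 mm deep, 15 to 22 mm above this edge, for a latch hook.
- slot_floor (a point): middle of the floor of the free memory slot; slot along own y, z up. It is the slot nearest the board's edge, with latches open; a twin, empty, latches shut, lies 13 mm towards +x. Fully home = module_edge on this point (module_mid 23 mm above), own +y of both the same way. Board surface 2 mm below; a 40 mm tall cooler begins 53 mm away towards +x.
- slot_mouth (a point): middle of the slot's mouth, 8.3 mm above slot_floor. Groove 4 mm wide, opening to 8 mm over its top 3 mm; end towers (61 to 76 mm out) carry the same groove up to 15 mm above the floor. Key rib 2.5 mm wide, 5 mm high, 8 mm towards +y. The card meets the latches' feet 5 mm above the floor; from there it takes about 12 N, swinging the latches shut, then stops hard. Shut, up-down play is 0.5 mm.
- latch_a (a joint): angle of the pale plastic latch at the slot's +y end: 0 shut (upright, hook in the module's end notch), 0.5 rad swung open outwards. It turns stiffly and stays where it is left; the module swings it shut by pushing its foot down. Its pin is 68 mm from slot_floor along the slot, at floor height; it stands 20 mm above the floor.
- latch_b (a joint): the same for the latch at the slot's -y end
- hook_a (a point): hook of latch_a, a nose 4 mm wide, this point in the middle of its underside, 15.4 mm above the slot floor when shut. It carries the module in the tug: more than 30 N on one hook damages it.
- hook_b (a point): the same for latch_b
- board: mainboard 170 x 170 mm, surface 12 mm above the bench, on a fixed stand plate 190 x 190 mm; origin under its centre on the bench. Both slots lie along its -x edge, towards the robot; low finned cooler in the middle, port block 28 mm tall along its +x edge. More than 40 N on it through the module bends it.
- rack: black plastic rack 112 x 156 mm, 14 mm tall, fixed; origin under its centre. Two grooves along its own y, 70 mm apart (at its own x = -35 and +35 mm), hold one module each; which is in which changes.
- old_module_mid (a point): centre of the other module in the rack, to be left there: a low bare card without heat spreader, 133 mm long, 6 mm thick over its black chips, 31 mm tall; this point is 15.5 mm above its lower edge
- screwdriver: screwdriver 170 mm long lying between board and rack; origin under its middle
- usb_stick: USB stick 50 x 18 x 8 mm; origin under its middle
- phone: mobile phone 152 x 73 x 8 mm lying flat; origin under its middle
- power_brick: laptop power supply 110 x 50 x 31 mm; origin under its middle
- spray_can: upright spray can, 52 mm across, 170 mm tall; origin under its middle
- screw_tray: open three-part screw tray 90 x 130 x 22 mm; origin under its middle
- spudger_box: small cardboard box 100 x 100 x 30 mm; origin under its middle
Things that resemble listed ones, but are neither listed nor needed, are in the scene too. What is shaped like the part that bears module_mid but purple is not meant.

How it is judged (in metres and radians):
On the way, in this order (a step that is already met when the one before it is completed fails the run):
1. the module is pressed fully home in the free slot (within 1.5 mm) and both latches are shut (horizontal distance between module_mid and slot_floor below 0.005 m and z of module_mid in the frame of slot_floor below 0.0245 m and value of joint each of latch_a, latch_b below 0.08 rad), for 0.1 s.
2. the module is pulled up against the shut latches' hooks with 8 to 16 N for half a second, and does not come out (contact force between module and board between 8 and 16 N and (contact force between module and latch_a_c3 above 3.5 N or contact force between module and latch_b_c3 above 3.5 N) and z of module_mid in the frame of slot_floor below 0.0255 m and value of joint each of latch_a, latch_b below 0.12 rad), for 0.5 s.
At the end, for the whole second after the job is handed in: The module stands in the free slot, fully home (module_mid no more than 25 mm above slot_floor and within 5 mm of it sideways, in line with the slot within 0.05 rad, upright within 0.15 rad), both latches shut (under 0.1 rad), at rest and released; nothing else has been moved (horizontal distance between module_mid and slot_floor below 0.005 m and z of module_mid in the frame of slot_floor below 0.025 m and angle between the y axis of module and the y axis of board, either way round below 0.05 rad and angle between module's own z axis and vertical below 0.15 rad and value of joint each of latch_a, latch_b below 0.1 rad and linear speed of module below 0.02 m/s); the robot touches nothing.
It fails at once if the module is pressed or pulled on the board with more than 40 N (contact force between module and board above 40 N).
It fails at once if a latch hook is loaded with more than 30 N (contact force between module and latch_a_c3 above 30 N or contact force between module and latch_b_c3 above 30 N).
It fails at once if the other module is moved more than 15 mm (distance of old_module_mid from where it was at the start of the episode above 0.015 m).
It fails at once if another thing on the bench is moved more than 20 mm (distance of any of screwdriver, usb_stick, phone, power_brick, spray_can, screw_tray, spudger_box from where it was at the start of the episode above 0.02 m).
It also fails if it takes over 67 s, if anything falls off the work surface, if the arm or the gripper's body presses on something with over 40 N, if the wrist force passes 120 N, or if a joint passes its speed limit or range.

### The arm

A 6-joint arm with a two-finger parallel gripper is mounted at the origin on the work surface. World frame = base frame: x ahead of the robot, y to its left, z up, the work surface at z = 0. Lengths are in m, angles in degrees, forces in N, time in s.
With the tool pointing down it reaches from about 0.375 to 0.75 m from the base axis. Payload 9 kg.
Tool frame: the origin (TCP) lies where the fingers leave the gripper's body, on its centre line; the fingertips stand 73 mm ahead of it and the grasp point (between the pads) lies 54 mm ahead of it (robot.tip_reach is the distance from the TCP to the fingertips, in m); z points along the fingers, y is the direction in which the jaws open and shut (so a half turn about z gives the same grasp; the last joint's range is limited). The gripper opens to 85 mm and grips with 20 to 120 N. Pads are 22 mm wide; open, the fingers measure 114 mm over their backs; the gripper's body (76 mm by 85 mm) begins 54 mm behind the grasp point. The pads swing forward as they close: fully open they stand 13 mm farther back than shut.
Start: joints at [-88.734, 5.964, 5.575, 89.605, 0, 77.527], TCP at [0.143, -0.583, 0.304] pointing down, gripper open.
Joint ranges: [-171.21, 171.21], [-48.23, 106.86], [-62.78, 66.21], [-105.2, 120.99], [-86.42, 89.51], [-180, 180]. Speed limits (degrees/s): [127.2, 127.2, 147.25, 180, 180, 180].

### API

Orientations are given as [roll, pitch, yaw] about the fixed x, y, z axes, in that order (R = Rz(yaw) Ry(pitch) Rx(roll)).
In Python, from plant import robot gives the robot as it stands. Calls block until the motion is done:
- robot.move_pose(position, orientation): joint-space move of the TCP to a pose.
- robot.line_to(position, vel=0.15, rotation=None, guard=None): straight line of the TCP; rotation=None keeps the orientation; vel is the mean speed in m/s. With guard (N) it stops when the force on the tool has changed by that much, and returns True; else False.
- robot.goto_joints(angles): joint-space move.
- robot.set_gripper(opening): finger opening in m; the grip force is fixed at half the most; returns when the fingers have stopped.
- robot.pause(seconds).
- robot.ik(position, orientation): joint angles nearest the present ones, or None.
- robot.observe(): the state.
- robot.grab_frame(name): name is "side" or "top" or "wrist"; returns the picture (420x560x3 uint8, blue, green, red); there is no depth.
- robot.get_calibration(name): a dict with "vertical_fov" (degrees; the focal length in pixels is half the picture's height over the tangent of half this angle, whatever the lens; pixels are square), "cx", "cy" (the principal point, pixels), "rvec" (rotation vector, rad) and "tvec" (3), from world to camera coordinates, as OpenCV has them. Camera axes: x right, y down, z forward; pixel columns grow to the right and rows downward; lengths in m; the calibration is good to about 2 mm. The wrist camera is an equidistant fisheye: a pixel r from the principal point sees the ray r / f radians off the axis. A picture is of the moment at which its call begins: read the wrist's pose just before it. get_calibration takes no time and is no camera call; for the wrist camera it gives the pose at the moment of the call.
A pose or a line that the arm cannot do raises robot.IKError and nothing moves.
- robot.job_done(): hands the job in, once; it reports no verdict.
The state is a dict: "time": time; "q": joint angles; "qvel": joint speeds; "joint_torque": joint torques, N m; "tool_pos": TCP position; "tcp_rot": TCP orientation; "ft_force": force on the tool from outside, world axes, zero at the start; "torque": the same for the moment, N m; "gripper_width": finger opening in m.
Only numpy, scipy, OpenCV 4.12 (cv2) and the standard library are available. Lean on these libraries where they do the work, as an engineer would, in place of code of your own. Each camera call takes 0.05 s, during which the arm holds its last target. There are 200 camera calls.

## Working session

There is one attempt and no reset: what is moved stays moved. The work goes in short steps, each a Python script; the robot and the scene stay as the last script left them, time stands still between calls to the robot, and variables do not carry over. Pictures are saved under pics/ and viewed, about 8 in all and at most 12, crops included, and the job is handed in when it is done.

```bash
mkdir -p pics; ls; python3 - <<'E'
from plant import robot
import cv2
for n in("top","side"):
    im=robot.grab_frame(n); cv2.imwrite(f"pics/{n}0.png",cv2.resize(im,(800,600),interpolation=cv2.INTER_CUBIC)); cv2.imwrite(f"pics/{n}0_raw.png",im); print(n,robot.get_calibration(n))
print(robot.observe())
E
```

```text
pics
top {'vertical_fov': 49.802852238553626, 'cx': 278.7853631695526, 'cy': 211.99161744744384, 'rvec': array([ 2.16272403, -2.13912644,  0.1187836 ]), 'tvec': array([0.01347893, 0.53513681, 1.02918947])}
side {'vertical_fov': 55.90090745552505, 'cx': 276.76644514984343, 'cy': 210.69132572661428, 'rvec': array([ 0.79687096, -2.57296155,  1.10767486]), 'tvec': array([0.42398671, 0.23936245, 0.72853048])}
{'time': 0.1, 'q': array([-8.87351370e+01,  5.99581716e+00,  5.53131205e+00,  8.96043889e+01,
       -6.39100872e-04,  7.75280583e+01]), 'qvel': array([-0.02990154, -0.12061221,  0.05778397, -0.06149768, -0.04661391,
       -0.00013865]), 'joint_torque': array([ 4.98245689e-03, -5.58211076e+01,  5.04716313e+01,  1.32676307e-02,
       -3.00181546e-04,  1.91782505e-06]), 'tool_pos': array([ 0.14249291, -0.58261452,  0.30319174]), 'tcp_rot': array([-1.79932594e+02, -1.42544305e-02,  1.37367967e+01]), 'ft_force': array([ 0.38889163, -0.10338746,  0.11314967]), 'torque': array([ 0.01078285, -0.0133669 , -0.02267635]), 'gripper_width': 0.0853912613186672}
```

View pics/top0.png

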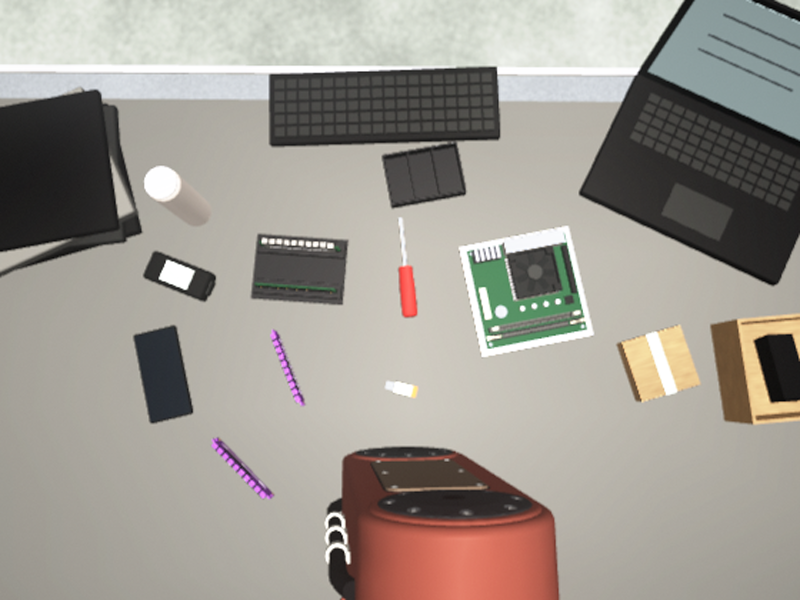

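View pics/side0.png

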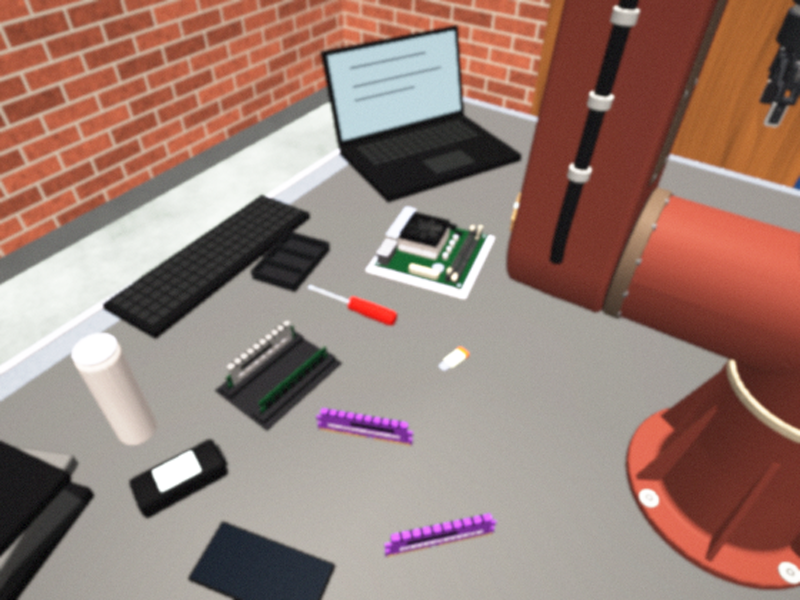

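Top view (800x600): the finned module stands on the rack at about (298,243). The low green card is at (295,288). The free slot is on the board's lower edge, from (490,343) to (583,322). The screwdriver lies at (405,270). Next I'll localise roughly and look with the wrist camera.

```bash
cat > h.py <<'E'
from plant import robot
import numpy as np, cv2
def ray(cal,px,fish):
    f=210/np.tan(np.radians(cal['vertical_fov'])/2); R=cv2.Rodrigues(np.array(cal['rvec'],float))[0]
    d=np.array([px[0]-cal['cx'],px[1]-cal['cy']])/f
    if fish:
        t=np.hypot(*d); v=np.r_[d/t*np.sin(t),np.cos(t)] if t>0 else np.array([0,0,1.])
    else: v=np.r_[d,1]
    return -R.T@cal['tvec'], R.T@v
def at(cal,px,z,fish=False):
    c,v=ray(cal,px,fish); return c+v*(z-c[2])/v[2]
def tri(obs):
    A=np.zeros((3,3));b=np.zeros(3)
    for cal,px,fish in obs:
        c,v=ray(cal,px,fish); v=v/np.linalg.norm(v); P=np.eye(3)-np.outer(v,v); A+=P;b+=P@c
    return np.linalg.solve(A,b)
E
python3 - <<'E'
from h import *
c=robot.get_calibration("top")
s=.7
for n,p,z in [("mod L",(260,239),.06),("mod R",(338,246),.06),("rack bl",(252,298),.014),("rack br",(342,304),.014),("rack tl",(259,234),0.014),("slot L",(490,343),.022),("slot R",(583,322),.022),("can top",(162,184),.17),("stick",(402,389),.008),("drv top",(400,220),.01),("drv bot",(410,315),.01)]:
    print(n,at(c,(p[0]*s,p[1]*s),z).round(4))
o=robot.observe(); R=robot.get_calibration("wrist")
Rm=cv2.Rodrigues(np.array(R['rvec']))[0]; print("wrist cam at",-Rm.T@R['tvec'],"axis",Rm[2],"x",Rm[0],o['tool_pos'],o['tcp_rot'],R['vertical_fov'])
for xy in[(0.55,0.15),(0.55,-.15),(0.42,-.17)]:
  for yaw in (-90,0,90):
    q=robot.ik([*xy,.3],[180,0,yaw]); print(xy,yaw,None if q is None else np.round(q,1))
E
```

```text
mod L [0.634  0.2452 0.06  ]
mod R [0.6236 0.1178 0.06  ]
rack bl [0.5431 0.2656 0.014 ]
rack br [0.5345 0.1139 0.014 ]
rack tl [0.653 0.258 0.014]
slot L [ 0.4713 -0.1323  0.022 ]
slot R [ 0.5076 -0.2856  0.022 ]
can top [0.6907 0.3672 0.17  ]
stick [0.3944 0.0118 0.008 ]
drv top [0.6805 0.0184 0.01  ]
drv bot [ 5.175e-01 -2.000e-04  1.000e-02]
wrist cam at [ 0.21719302 -0.56422834  0.37487258] axis [-0.2931073  -0.07051904 -0.95347531] x [ 0.23775336 -0.97132476 -0.00124844] [ 0.14249291 -0.58261452  0.30319174] [-1.79932594e+02 -1.42544305e-02  1.37367967e+01] 65.70646984690485
(0.55, 0.15) -90 [  2.1   0.7  -0.3  89.    0.  -87.9]
(0.55, 0.15) 0 [   2.1    0.7   -0.3   89.     0.  -177.9]
(0.55, 0.15) 90 [ 2.1  0.7 -0.3 89.   0.  92.1]
(0.55, -0.15) -90 [ -28.4    0.7   -0.3   89.     0.  -118.4]
(0.55, -0.15) 0 [-28.4   0.7  -0.3  89.    0.  151.6]
(0.55, -0.15) 90 [-28.4   0.7  -0.3  89.    0.   61.6]
(0.42, -0.17) -90 [ -38.7  -20.   -18.9   91.1    0.  -128.7]
(0.42, -0.17) 0 [-38.7 -20.  -18.9  91.1   0.  141.3]
(0.42, -0.17) 90 [-38.7 -20.  -18.9  91.1   0.   51.3]
```

```bash
cat > look.py <<'E'
from h import *
import pickle,sys
def look(name,pos,yaw):
    robot.move_pose(pos,[180,0,yaw]); robot.pause(.3); cal=robot.get_calibration("wrist"); im=robot.grab_frame("wrist")
    cv2.imwrite(f"pics/{name}.png",im); pickle.dump(cal,open(f"pics/{name}.pkl","wb")); return im
E
python3 - <<'E'
from look import *
a=look("slotA",[.489,-.209,.2],103.4)
b=look("slotB",[.489,-.209,.2],-76.6)
c=look("rackA",[.629,.181,.22],85)
b2=cv2.rotate(b,cv2.ROTATE_180)
cr=lambda i:cv2.resize(i[:,140:420],(400,600),interpolation=cv2.INTER_CUBIC)
cv2.imwrite("pics/slots.png",np.hstack([cr(a),cr(b2)]))
cv2.imwrite("pics/rackv.png",cv2.resize(c,(800,600),interpolation=cv2.INTER_CUBIC))
print(robot.observe()['time'])
E
```

```text
9.1667
```

View pics/slots.png

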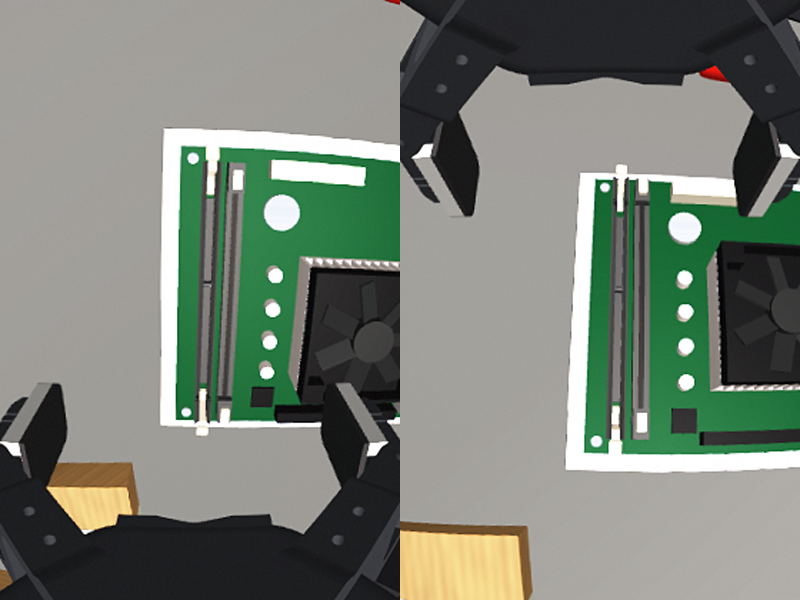

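View pics/rackv.png

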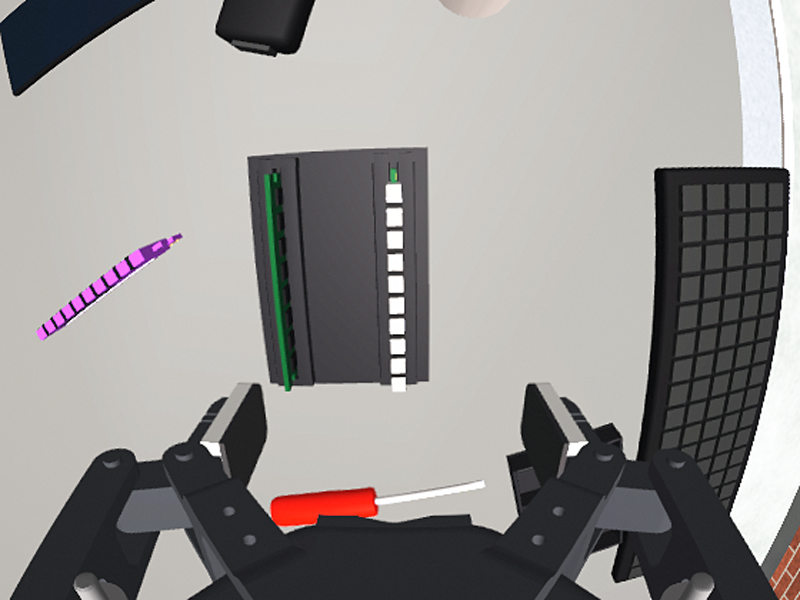

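Slot pair: left panel is view A, with the slot from (213,150) to (203,430) and the key rib at (207,283). Right panel is view B, rotated, with the rib at (618,291). In the rack view the finned module's top runs from (394,185) to (399,390). Next is one enlarged strip of all three.

```bash
python3 - <<'E'
import cv2,numpy as np
L=[]
b=cv2.rotate(cv2.imread("pics/slotB.png"),cv2.ROTATE_180)
for im,x0,y0 in((cv2.imread("pics/slotA.png"),265,98),(b,275,108),(cv2.imread("pics/rackA.png"),252,98)):
    c=im[y0:y0+212,x0:x0+52]; c=cv2.rotate(c,cv2.ROTATE_90_COUNTERCLOCKWISE)  # col = y-y0, row = 51-(x-x0)
    L.append(cv2.resize(c,None,fx=3.75,fy=3.75,interpolation=cv2.INTER_CUBIC))
cv2.imwrite("pics/strips.png",np.vstack(L)); print(np.vstack(L).shape)
E
```

```text
(585, 795, 3)
```

View pics/strips.png

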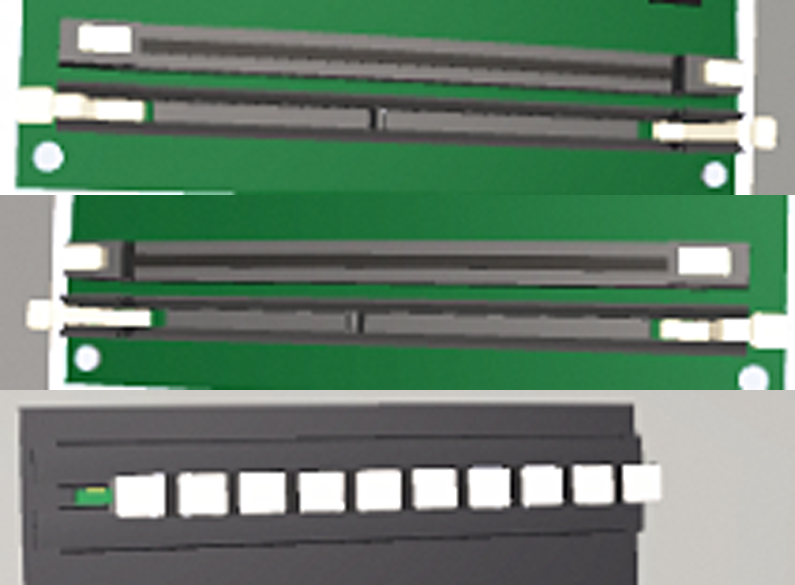

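Strips (left = world +y):
- **View A:** slot floor centreline (153,112) to (640,130), rib (378,119).
- **View B:** centreline (163,319) to (652,329), rib (357,322).
- **Rack:** spreader top from (115,495) to (661,482).

```bash
python3 - <<'E'
from h import *; import pickle
ld=lambda n:pickle.load(open(f"pics/{n}.pkl","rb"))
A,B,K=ld("slotA"),ld("slotB"),ld("rackA")
def px(c,r,x0,y0): return np.array([x0+51-((r+.5)/3.75-.5), y0+(c+.5)/3.75-.5])
pa=lambda c,r:px(c,r,265,98)
pb=lambda c,r:np.array([559,419])-px(c,r-195,275,108)
pk=lambda c,r:px(c,r-390,252,98)
for n,f,cal,e in(("A",pa,A,[(153,112),(640,130),(378,119)]),("B",pb,B,[(163,319),(652,329),(357,322)])):
    P=[at(cal,f(*q),z,True) for q,z in zip(e,(.014,.014,.019))]
    d=P[0]-P[1]; print(n,np.round(P,4).tolist(),"mid",(P[0]+P[1])[:2]/2,"len",np.hypot(*d[:2]),"yaw",np.degrees(np.arctan2(-d[0],d[1])))
print("tri L,R,rib",*[tri([(A,pa(*q),1),(B,pb(*r),1)]).round(4) for q,r in(((153,112),(163,319)),((640,130),(652,329)),((378,119),(357,322)))])
# tower ends (outer), z top 29mm
for n,f,cal,e in(("A",pa,A,[(57,91),(57,127),(741,117),(741,150)]),("B",pb,B,[(63,298),(63,334),(748,311),(748,353)])):
    P=np.array([at(cal,f(*q),.029,True) for q in e]); a,b=P[:2].mean(0),P[2:].mean(0);d=a-b; print(n,"tower mid",(a+b)[:2]/2,"len",np.hypot(*d[:2]),"yaw",np.degrees(np.arctan2(-d[0],d[1])))
P=[at(K,pk(*q),.051,True) for q in((115,495),(661,482))]; d=P[0]-P[1]
print("mod",np.round(P,4).tolist(),"mid",(P[0]+P[1])[:2]/2,"len",np.hypot(*d[:2]),"yaw",np.degrees(np.arctan2(-d[0],d[1])))
E
```

```text
A [[0.4843, -0.1528, 0.014], [0.5075, -0.2639, 0.014], [0.494, -0.1996, 0.019]] mid [ 0.49586287 -0.20833512] len 0.11354436405218274 yaw 11.782660469014424
B [[0.4837, -0.1513, 0.014], [0.5072, -0.2628, 0.014], [0.4941, -0.2005, 0.019]] mid [ 0.49545046 -0.20704691] len 0.11386575255320389 yaw 11.861320010755406
tri L,R,rib [ 0.4841 -0.1526  0.0165] [ 0.5072 -0.2629  0.016 ] [ 0.4941 -0.2     0.0176]
A tower mid [ 0.49523957 -0.20775092] len 0.1529491121159108 yaw 11.85079954775426
B tower mid [ 0.49543279 -0.20789923] len 0.15294556523324476 yaw 11.694451365035704
mod [[0.6344, 0.2457, 0.051], [0.627, 0.1271, 0.051]] mid [0.63069775 0.18643214] len 0.11885271099055619 yaw -3.5850368638517303
```

```bash
python3 - <<'E'
from look import *
robot.set_gripper(.04)
robot.move_pose([.6307,.1864,.15],[180,0,86.4])
print(robot.line_to([.6307,.1864,.092],vel=.06,guard=12))
robot.set_gripper(0.0); o=robot.observe(); print(o['gripper_width'],o['ft_force'],o['tool_pos'])
robot.line_to([.6307,.1864,.2],vel=.1)
o=robot.observe(); print(o['gripper_width'],o['ft_force'],o['time'])
robot.move_pose([.4955,-.2078,.16],[180,0,101.8])
robot.line_to([.4955,-.2078,.132],vel=.05)
im=look("hover",[.4955,-.2078,.132],101.8)
o=robot.observe(); print(o['gripper_width'],o['ft_force'],o['time'],o['tool_pos'],o['tcp_rot'])
cv2.imwrite("pics/hoverv.png",cv2.resize(im[60:360,130:430],(800,800))[:600]) 
cv2.imwrite("pics/hoverv.png",cv2.resize(im[0:300,130:430],(600,600),interpolation=cv2.INTER_CUBIC))
E
```

```text
False
0.006984597219940523 [-0.63357848 -0.44140586  2.54239468] [0.63103973 0.18642436 0.0925463 ]
0.00707186163384728 [ 0.27561635 -0.41458428 -0.38286965] 12.7917
0.007376668318138462 [ 0.65761068 -0.01049323 -1.65254665] 15.6417 [ 0.49549624 -0.20779552  0.13201109] [-1.79998832e+02  1.71902458e-03  1.01801063e+02]
```

View pics/hoverv.png

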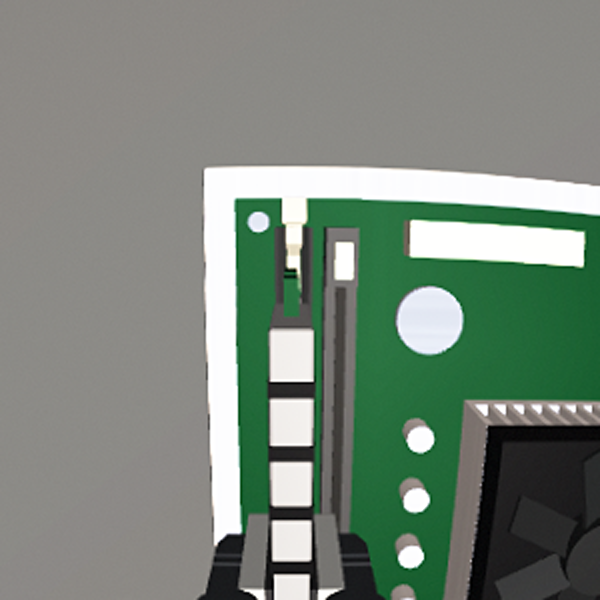

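Hover picture: the fins run down columns 270–313 with the spreader's front end at row 329. The card end at about (292,275) lines up with the open latch at (293,250). I'll check the numbers, then descend.

```bash
python3 - <<'E'
from h import *; import pickle
K=pickle.load(open("pics/hover.pkl","rb"))
y=np.radians(11.8); u=np.array([-np.sin(y),np.cos(y)]); v=np.array([np.cos(y),np.sin(y)]); c=np.array([.4955,-.2078])
def f(q,z):
    p=at(K,(130+(q[0]+.5)/2-.5,(q[1]+.5)/2-.5),z,True)[:2]-c; print(q,z,"along",(p@u*1e3).round(2),"across",(p@v*1e3).round(2))
for q in((270,329),(313,329),(291.5,329),(291.5,521)): f(q,.091)
for q in((277,228),(311,228),(294,228)): f(q,.029)
f((343,228),.029)
E
```

```text
(270, 329) 0.091 along 59.09 across -4.02
(313, 329) 0.091 along 59.09 across 3.51
(291.5, 329) 0.091 along 59.08 across -0.25
(291.5, 521) 0.091 along 22.06 across -0.24
(277, 228) 0.029 along 76.34 across -4.03
(311, 228) 0.029 along 76.35 across 4.97
(294, 228) 0.029 along 76.33 across 0.47
(343, 228) 0.029 along 76.44 across 13.46
```

```bash
python3 - <<'E'
from h import *
y=np.radians(11.8); v=np.array([np.cos(y),np.sin(y)]); c=np.array([.4955,-.2078])+.0004*v
robot.line_to([*c,.132],vel=.03)
f0=robot.observe()['ft_force']; print(f0)
print("guard",robot.line_to([*c,.108],vel=.03,guard=8))
o=robot.observe(); print(o['tool_pos'],o['ft_force'],o['time'])
z=o['tool_pos'][2]
if z<.1095:
  for i in range(24):
    z-=.0004; g=robot.line_to([*c,z],vel=.008,guard=15); o=robot.observe(); F=o['ft_force']-f0
    print(round(z,4),o['tool_pos'][2].round(4),F.round(1),g,o['torque'].round(2))
    if F[2]>20 or g: break
print(o['time'],o['gripper_width'])
E
```

```text
[0.14083656 0.22001873 0.01359801]
guard False
[ 0.49598241 -0.20780372  0.10821054] [-0.36864012  0.11539966 -1.60652697] 16.8417
0.1078 0.108 [-0.2  0.5 -1.3] False [-0.03 -0.03  0.02]
0.1074 0.1074 [ 0.5  0.1 -0.5] False [0.01 0.01 0.01]
0.107 0.107 [ 0.4 -0.8 -1.4] False [0.05 0.03 0.01]
0.1066 0.1066 [ 0.2 -0.6  0. ] False [ 0.02 -0.   -0.01]
0.1062 0.1062 [ 0.5 -0.4 -0. ] False [ 0.02  0.02 -0.01]
0.1058 0.1059 [-0.5 -0.1  0.7] False [ 0.03  0.05 -0.01]
0.1054 0.1057 [-0.9  0.1  4.1] False [0.19 0.2  0.01]
0.105 0.1055 [-1.6  1.9  7.1] False [0.27 0.35 0.  ]
0.1046 0.1054 [-2.8  2.2  8. ] False [0.36 0.57 0.05]
0.1042 0.1052 [-3.5  1.6 10.5] False [0.52 0.76 0.03]
0.1038 0.105 [-3.   2.5 13.9] False [0.55 0.95 0.  ]
0.1034 0.1048 [-4.9  3.3 13.2] False [0.68 1.03 0.02]
0.103 0.1045 [-4.5  2.9 15.3] False [0.59 0.87 0.12]
0.1026 0.1043 [-4.3  3.8 15.9] False [0.59 0.94 0.1 ]
0.1022 0.1038 [-5.1  2.5 15.1] False [0.43 0.9  0.19]
0.1018 0.1035 [-4.4  1.9 15.6] False [0.39 0.95 0.09]
0.1014 0.1031 [-5.4 -0.2 15.2] False [ 0.11  1.2  -0.12]
0.101 0.1027 [-6.4  1.3 16.6] False [ 0.18  1.27 -0.04]
0.1006 0.1022 [-4.7 -0.5 13.9] False [-0.05  1.15 -0.  ]
0.1002 0.1019 [-5.3 -0.6 15.6] False [-0.01  1.27 -0.04]
0.0998 0.1016 [-5.5 -0.6 17. ] False [ 0.15  1.38 -0.11]
0.0994 0.1015 [-6.6  0.3 18.8] False [ 0.24  1.56 -0.04]
0.099 0.1014 [-8.8  1.7 21.6] False [ 0.39  1.85 -0.02]
22.5917 0.006949908704672263
```

```bash
python3 - <<'E'
from look import *
y=np.radians(11.8); v=np.array([np.cos(y),np.sin(y)]); c=np.array([.4955,-.2078])-.0001*v
for z in(.099,.0987,.0984):
    g=robot.line_to([*c,z],vel=.008,guard=12); robot.pause(.15); o=robot.observe(); print(z,o['tool_pos'].round(4),o['ft_force'].round(1),o['torque'].round(2),g)
    if o['ft_force'][2]>25: break
cal=robot.get_calibration("wrist"); im=robot.grab_frame("wrist"); cv2.imwrite("pics/home.png",im); pickle.dump(cal,open("pics/home.pkl","wb"))
s=robot.grab_frame("side"); 
a=cv2.resize(im[20:220,180:330],(450,600),interpolation=cv2.INTER_CUBIC)
b=cv2.resize(s[130:215,240:360],(350,248),interpolation=cv2.INTER_CUBIC); b=np.vstack([b,np.zeros((352,350,3),np.uint8)])
cv2.imwrite("pics/homev.png",np.hstack([a,b]))
E
```

```text
0.099 [ 0.4961 -0.2086  0.1014] [-5.8  1.4 20.7] [ 0.52  1.36 -0.03] False
0.0987 [ 0.4962 -0.2087  0.1014] [-6.3  2.5 23.3] [ 0.67  1.55 -0.03] False
0.0984 [ 0.4962 -0.2087  0.1014] [-8.5  2.8 25.9] [ 0.83  1.88 -0.07] False
```

View pics/homev.png

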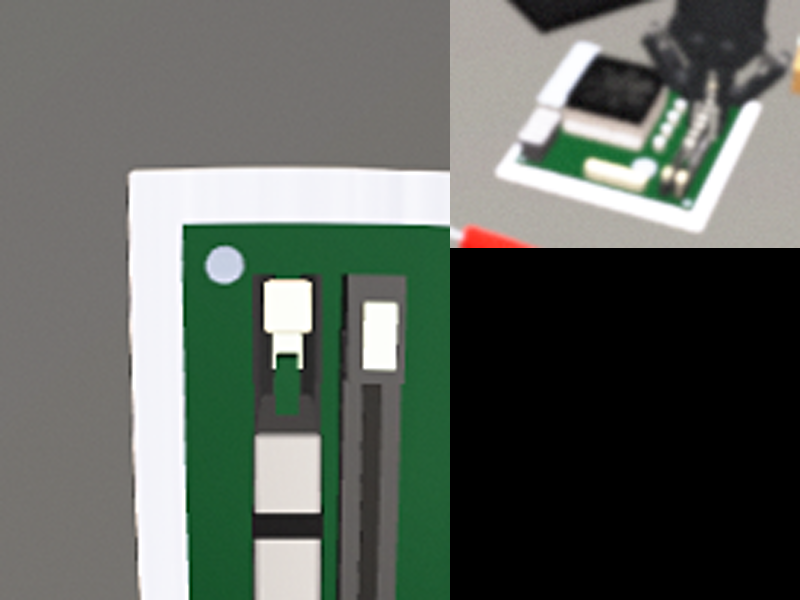

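Left picture: latch_a's white body is now inside its tower, at rows 280–368, with its nose over the card end at (288,350). The TCP z stays at 0.1014 while the force rises, so the module is at a hard stop. I'll check the latch extents in numbers, relax the press, then start the upward tug.

```bash
python3 - <<'E'
from look import *
K=pickle.load(open("pics/home.pkl","rb"))
y=np.radians(11.8); u=np.array([-np.sin(y),np.cos(y)]); v=np.array([np.cos(y),np.sin(y)]); c=np.array([.4955,-.2078])
for q,z in(((288,280),.034),((288,332),.034),((288,368),.034),((288,434),.060),((255,434),.060),((321,434),.060),((255,276),.029),((321,276),.029)):
    p=at(K,(180+(q[0]+.5)/3-.5,20+(q[1]+.5)/3-.5),z,True)[:2]-c; print(q,z,"along",(p@u*1e3).round(2),"across",(p@v*1e3).round(2))
# relax and slowly pull
o=robot.observe(); print(o['ft_force'])
t=o['tool_pos']; c=np.array([.4955,-.2078])-.0003*v
z=.0984
for i in range(40):
    z+=.0003; robot.line_to([*c,z],vel=.01,guard=12); o=robot.observe(); F=o['ft_force']
    print(round(z,4),o['tool_pos'].round(4),F.round(1),o['torque'].round(2))
    if F[2]<-6.5: break
print(o['time'],o['gripper_width'])
E
```

```text
(288, 280) 0.034 along 75.77 across 0.41
(288, 332) 0.034 along 68.36 across 0.41
(288, 368) 0.034 along 63.2 across 0.41
(288, 434) 0.06 along 57.97 across 0.34
(255, 434) 0.06 along 57.97 across -3.52
(321, 434) 0.06 along 57.97 across 4.2
(255, 276) 0.029 along 76.34 across -4.37
(321, 276) 0.029 along 76.34 across 5.21
[-7.59670594  4.15877622 26.95699745]
0.0987 [ 0.4961 -0.2087  0.1014] [-6.3  3.7 22.8] [ 0.75  1.35 -0.05]
0.099 [ 0.4961 -0.2086  0.1014] [-4.6  2.2 20.1] [ 0.57  1.13 -0.07]
0.0993 [ 0.4961 -0.2087  0.1015] [-3.4  1.4 16.7] [0.31 0.76 0.11]
0.0996 [ 0.4961 -0.2087  0.1015] [-1.5  0.7 14.9] [0.24 0.58 0.05]
0.0999 [ 0.4961 -0.2087  0.1015] [-2.   0.1 12.7] [0.13 0.37 0.05]
0.1002 [ 0.4961 -0.2087  0.1016] [ 0.4 -0.2  9.7] [-0.05  0.14  0.04]
0.1005 [ 0.496  -0.2087  0.1017] [ 0.6 -1.   7.1] [-0.15 -0.06  0.01]
0.1008 [ 0.4959 -0.2086  0.1016] [ 1.9 -1.6  7. ] [-0.29 -0.25  0.05]
0.1011 [ 0.4957 -0.2084  0.1017] [ 1.6 -2.5  4.6] [-0.41 -0.4  -0.  ]
0.1014 [ 0.4956 -0.2082  0.1017] [ 3.3 -3.1  4.7] [-0.55 -0.55 -0.11]
0.1017 [ 0.4955 -0.2079  0.1017] [ 4.5 -2.5  2.1] [-0.45 -1.   -0.13]
0.102 [ 0.4954 -0.2077  0.1018] [ 5.4 -1.9 -0.1] [-0.36 -1.16 -0.07]
0.1023 [ 0.4953 -0.2076  0.1019] [ 5.4 -2.6  0. ] [-0.36 -1.22 -0.12]
0.1026 [ 0.4953 -0.2075  0.1019] [ 6.4 -2.3 -3.2] [-0.41 -1.43 -0.09]
0.1029 [ 0.4953 -0.2075  0.102 ] [ 7.4 -2.1 -5.1] [-0.44 -1.62 -0.11]
0.1032 [ 0.4953 -0.2074  0.1021] [ 8.2 -2.3 -6.8] [-0.6  -1.83 -0.2 ]
27.8917 0.007031907288220969
```

```bash
cat > tug.py <<'E'
from h import *
def F(n=6):
    L=[]
    for _ in range(n): robot.pause(.02); L.append(robot.observe()['ft_force'])
    return np.mean(L,0)
E
python3 - <<'E'
from tug import *
t=np.array([.4955,-.2078,.1032])-.0003*np.array([.979,.2045,0]); f=F(); print(f)
for i in range(8):
    e=np.array([f[0],f[1],0])
    t=t+np.clip(e*4e-5,-.0003,.0003)      # ease sideways load
    t[2]+=np.clip((f[2]+12.3)*8e-5,-.0003,.0004)
    robot.line_to(t,vel=.01,guard=12); f=F(); o=robot.observe(); print(t.round(4),o['tool_pos'].round(4),f.round(1),o['torque'].round(2),round(o['time'],2))
E
```

```text
[ 8.08703227 -2.70820827 -6.98555247]
[ 0.4955 -0.208   0.1036] [ 0.4953 -0.2074  0.1021] [ 7.5 -3.  -8.4] [-0.61 -1.77 -0.05] 28.34
[ 0.4958 -0.2081  0.1039] [ 0.4954 -0.2074  0.1022] [  7.6  -2.5 -10.5] [-0.72 -1.67 -0.07] 28.69
[ 0.4961 -0.2082  0.1041] [ 0.4954 -0.2074  0.1022] [ 6.3 -2.9 -9.6] [-0.65 -1.48 -0.13] 29.04
[ 0.4964 -0.2083  0.1043] [ 0.4955 -0.2074  0.1022] [ 5.8 -2.5 -9.9] [-0.65 -1.35 -0.12] 29.39
[ 0.4966 -0.2084  0.1045] [ 0.4955 -0.2075  0.1022] [  5.   -2.5 -11. ] [-0.73 -1.18 -0.1 ] 29.74
[ 0.4968 -0.2085  0.1046] [ 0.4956 -0.2075  0.1025] [  4.1  -1.3 -19.8] [-0.46 -0.98 -0.04] 30.09
[ 0.4969 -0.2086  0.1043] [ 0.4957 -0.2076  0.1028] [ -0.1   1.2 -25.3] [ 0.07 -0.02 -0.05] 30.44
[ 0.4969 -0.2085  0.104 ] [ 0.4958 -0.2076  0.1028] [ -2.5   2.7 -25.1] [ 0.39  0.49 -0.05] 30.79
```

The force wound up to −25 N on its own, which looks like integral action in the controller, so I'm lowering it straight away.

```bash
python3 - <<'E'
from tug import *
t=np.array([.4969,-.2085,.1034]); robot.line_to(t,vel=.02)
for i in range(9):
    f=F(3); o=robot.observe(); print(t.round(4),o['tool_pos'].round(4),f.round(1),o['torque'].round(2),round(o['time'],2))
    t[:2]+=np.clip(f[:2]*3e-5,-.0002,.0002)
    if f[2]<-14: t[2]-=min(.0004,(-f[2]-12.3)*6e-5)
    elif f[2]>-10.5: t[2]+=.00008
    robot.line_to(t,vel=.02)
E
```

```text
[ 0.4969 -0.2085  0.1034] [ 0.4958 -0.2077  0.1027] [ -4.    4.1 -22.3] [ 0.52  0.88 -0.06] 31.09
[ 0.4968 -0.2084  0.103 ] [ 0.4959 -0.2077  0.1026] [ -4.5   3.8 -20.2] [ 0.66  0.97 -0.06] 31.39
[ 0.4966 -0.2083  0.1026] [ 0.4959 -0.2077  0.1025] [ -5.3   4.  -17.9] [ 0.69  1.03 -0.07] 31.69
[ 0.4965 -0.2081  0.1023] [ 0.4959 -0.2077  0.1025] [ -5.5   3.5 -15.6] [ 0.68  1.13 -0.01] 31.99
[ 0.4963 -0.208   0.1021] [ 0.4958 -0.2077  0.1024] [ -4.8   4.2 -15.1] [ 0.77  1.05 -0.06] 32.29
[ 0.4962 -0.2079  0.1019] [ 0.4958 -0.2077  0.1024] [ -4.6   3.5 -14.3] [ 0.66  1.08 -0.1 ] 32.59
[ 0.496  -0.2078  0.1018] [ 0.4957 -0.2076  0.1024] [ -4.9   3.5 -13.9] [ 0.64  0.97 -0.  ] 32.89
[ 0.4959 -0.2077  0.1018] [ 0.4957 -0.2076  0.1024] [ -4.4   3.4 -14.4] [ 0.62  0.91 -0.04] 33.19
[ 0.4958 -0.2076  0.1017] [ 0.4957 -0.2076  0.1024] [ -4.5   3.1 -13.8] [ 0.59  0.89 -0.08] 33.49
```

```bash
python3 - <<'E'
from tug import *
t=np.array([.4958,-.2076,.1017])
for i in range(14):
    f=F(3); o=robot.observe(); print(t.round(4),o['tool_pos'].round(4),f.round(1),round(o['time'],2))
    t[:2]+=np.clip(f[:2]*3e-5,-.00015,.00015)
    if f[2]<-12: t[2]-=.00015
    elif f[2]>-9.8: t[2]+=.0001
    robot.line_to(t,vel=.02)
E
```

```text
[ 0.4958 -0.2076  0.1017] [ 0.4957 -0.2076  0.1024] [ -4.7   3.  -11.7] 33.79
[ 0.4957 -0.2075  0.1017] [ 0.4957 -0.2076  0.1023] [ -4.3   3.1 -12.5] 34.09
[ 0.4955 -0.2074  0.1016] [ 0.4956 -0.2076  0.1023] [ -4.1   2.8 -11.7] 34.39
[ 0.4954 -0.2073  0.1016] [ 0.4957 -0.2076  0.1022] [-4.1  2.4 -9.4] 34.69
[ 0.4953 -0.2073  0.1016] [ 0.4957 -0.2076  0.1022] [-2.5  1.7 -8. ] 34.99
[ 0.4952 -0.2072  0.1018] [ 0.4956 -0.2075  0.1022] [-0.6  1.2 -7.2] 35.29
[ 0.4952 -0.2072  0.1019] [ 0.4955 -0.2075  0.1021] [ 0.7 -0.3 -7.1] 35.59
[ 0.4952 -0.2072  0.102 ] [ 0.4955 -0.2074  0.1022] [ 2.1 -1.3 -7.5] 35.89
[ 0.4953 -0.2072  0.1021] [ 0.4955 -0.2074  0.1022] [ 2.6 -1.5 -8.6] 36.19
[ 0.4954 -0.2073  0.1022] [ 0.4955 -0.2074  0.1022] [ 3.8 -2.7 -9. ] 36.49
[ 0.4955 -0.2074  0.1023] [ 0.4955 -0.2074  0.1022] [ 3.3 -2.4 -9.5] 36.79
[ 0.4956 -0.2074  0.1024] [ 0.4955 -0.2074  0.1022] [  3.4  -1.8 -10.4] 37.09
[ 0.4957 -0.2075  0.1024] [ 0.4955 -0.2074  0.1022] [  2.6  -2.4 -10.2] 37.39
[ 0.4957 -0.2075  0.1024] [ 0.4956 -0.2075  0.1023] [  1.5  -1.3 -10.2] 37.69
```

```bash
python3 - <<'E'
from look import *
from tug import F
t=np.array([.4957,-.2075,.1024])
for i in range(7):
    f=F(3); print(t.round(4),robot.observe()['tool_pos'].round(4),f.round(1))
    t[:2]+=np.clip(f[:2]*2e-5,-.0001,.0001)
    t[2]+=np.clip((f[2]+12.2)*4e-5,-.00012,.00006)
    robot.line_to(t,vel=.02)
print("release ramp")
for i in range(12):
    f=F(2)
    if f[2]>-2.5: break
    t[2]-=.0003; robot.line_to(t,vel=.02)
o=robot.observe(); print(i,o['tool_pos'].round(4),f.round(1))
robot.set_gripper(.03); o=robot.observe(); print(o['gripper_width'],o['tool_pos'].round(4),o['ft_force'].round(1),o['time'])
p=o['tool_pos']
robot.line_to([p[0],p[1],.2],vel=.08)
im=look("endA",[.489,-.209,.2],103.4)
im2=look("endB",[.489,-.209,.2],-76.6)
b=cv2.rotate(im2,cv2.ROTATE_180)
L=[]
for i,x0,y0 in((im,245,98),(b,260,108)):
    c=cv2.rotate(i[y0:y0+212,x0:x0+75],cv2.ROTATE_90_COUNTERCLOCKWISE); L.append(cv2.resize(c,None,fx=3.75,fy=3.75,interpolation=cv2.INTER_CUBIC))
cv2.imwrite("pics/end.png",np.vstack(L)); print(robot.observe()['time'])
E
```

```text
[ 0.4957 -0.2075  0.1024] [ 0.4956 -0.2075  0.1022] [ 0.1 -0.9 -9.8]
[ 0.4957 -0.2075  0.1025] [ 0.4956 -0.2074  0.1023] [  0.6  -0.9 -12. ]
[ 0.4957 -0.2075  0.1025] [ 0.4956 -0.2074  0.1023] [  0.9  -0.7 -12.1]
[ 0.4957 -0.2075  0.1025] [ 0.4956 -0.2074  0.1023] [  0.3  -0.6 -12.9]
[ 0.4957 -0.2076  0.1024] [ 0.4956 -0.2075  0.1023] [  0.3  -0.2 -12.6]
[ 0.4957 -0.2076  0.1024] [ 0.4957 -0.2075  0.1023] [  0.2  -0.2 -12.4]
[ 0.4958 -0.2076  0.1024] [ 0.4957 -0.2075  0.1024] [ -0.9   0.2 -12.6]
release ramp
4 [ 0.4963 -0.208   0.1018] [ 0.1  0.  -1. ]
0.030255531290521987 [ 0.4958 -0.2077  0.1014] [-0.3  0.  -1.3] 41.5583
46.5417
```

View pics/end.png

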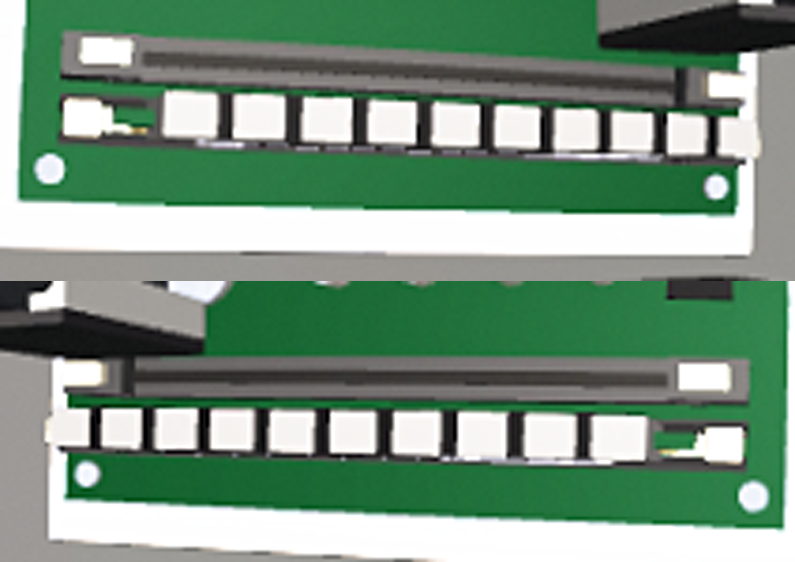

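The final views show the module standing straight in the free slot. Both latches are shut inside their towers: latch_a at (85,117) in the upper strip and latch_b at (720,445) in the lower strip. The twin slot is unchanged and the gripper is clear.

```bash
python3 - <<'E'
from h import *
robot.job_done(); print(robot.observe()['time'])
E
```

```text
the job is handed in; nothing more can be done
the job is handed in; nothing more can be done
```

The finned module is in the free slot with both latches shut. It held a tug of about 12 N, and I let go of it there and handed the job in at about 46.5 s. The hand-in gave no verdict.

- **Press:** The latches took about 15–17 N to swing shut. I then pressed to about 27 N at the hard stop; the TCP stayed at z = 0.1014 m, against about 0.1015 m expected for fully home.
- **Tug:** The final pull held −12 to −13 N for over a second, with less than 1 N sideways. The tool rose only about 1 mm, so the module did not come out.
- **What went wrong:** My first tug overshot to about 25 N for under a second, apparently because the arm's controller wound up. That is below the 30 N hook and 40 N board limits, and I eased it down before repeating the pull. The sideways load also reached about 8 N for a short time during the press and the early pull.
- **Final check:** Wrist views from both ends show both latches upright in their towers, the module in line with the slot and the twin slot unchanged. The gripper was clear of everything.
- **Not measured:** I judged the latch angles only by eye, and did not take a last overview picture of the rest of the bench. The arm did not touch any of it on purpose.

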